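Stack the lathe clutch: cork disc, then steel plate, tabs alternating

ROBOT

A 7-joint arm with a two-finger parallel gripper is mounted at the origin on the work surface. World frame = base frame: x ahead of the robot, y to its left, z up, the work surface at z = 0. Lengths are in mm, angles in rad, forces in N, time in s.
With the tool pointing down it reaches from about 400 to 875 mm from the base axis. Payload 4.4 kg.
Tool frame: the origin (TCP) lies on the centre line of the jaws, within the pads' length; the fingertips stand 8 mm ahead of it and the grasp point (between the pads) lies 11 mm behind it; x points along the fingers, z is the direction in which the jaws open and shut, and the axes are right-handed (so a half turn about x gives the same grasp; the last joint's range is limited). The gripper opens to 85 mm and grips with 20 to 120 N. Pads are 22 mm wide; open, the fingers measure 114 mm over their backs; the gripper's body (76 mm by 85 mm) begins 54 mm behind the grasp point. The pads swing forward as they close: fully open they stand 13 mm farther back than shut.
Start: joints at [-1.398, 0.628, 0.038, 1.517, -0.027, 0.996, -0.02], TCP at [153.724, 631.575, 239.313] pointing down, gripper open.
Joint ranges: [-3.06, 3.06], [-0.37, 2.12], [-1.25, 1.32], [0.18, 2.47], [-1.1, 4.24], [0.23, 1.98], [-2.94, 2.94]. Speed limits (rad/s): [2.57, 2.57, 3.14, 3.14, 3.14, 3.14, 3.14].

INTERFACE

Orientations are given as [roll, pitch, yaw] about the fixed x, y, z axes, in that order (R = Rz(yaw) Ry(pitch) Rx(roll)).
In Python, from cell import ctrl, get_image, camera_params gives the robot as it stands. The module is installed in compiled form; this text tells all that it offers.
- The arm moves only by the shell command python3 -m handwheel 'ROWS'. ROWS is text: rows parted by semicolons, each of 7 numbers parted by spaces: the opening, from -1 (shut) to 1 (fully open), then the shift along the tool's x, y, z in mm, then the turn, a rotation vector about the tool's x, y, z in rad. In form: grip x y z wx wy wz; .... A call has 1 to 10 rows; each row shifts and turns the pose as measured when the row begins, along the tool's axes as they then stand; what a row does not reach is not made up. A row lasts 1/10 s, in which the tool goes at most 50 mm and 8.59 degrees, less where a joint would pass 70% of its speed; a pose out of reach is approached as far as the arm can. A call with a gripper value outside its range is refused whole. The fingers move at their own pace and stop on an object; the grip force is fixed at half the most. Time passes only in rows, so rows that do not move let the fingers close. It gives the time, the measured TCP pose, the force and the opening at its end, in the units of the state.
- ctrl.read_state(): the state, without advancing time (a new reading comes with each control period).
- get_image(name): name is "scene" or "top"; returns the picture (420x560x3 uint8, blue, green, red); there is no depth.
- camera_params(name): a dict with "fx", "fy", "cx", "cy" (pixels), "eye" and "orientation" of the camera in the world. Camera axes: x right, y up, looking along -z (the intrinsics and any distortion apply to the point x, -y, -z); pixel columns grow to the right and rows downward; lengths in mm; the calibration is good to about 2 mm. A picture is of the moment at which its call begins. camera_params takes no time and is no camera call.
- ctrl.finish_job(): hands the job in, once; it reports no verdict.
The state is a dict: "clock": time; "qpos": joint angles; "qd": joint speeds; "tau": joint torques, N m; "eef_pos": TCP position; "tool_rot": TCP orientation; "force": force on the tool from outside, world axes, zero at the start; "torque": the same for the moment, N m; "width": finger opening in mm.
Only numpy, scipy, OpenCV 4.12 (cv2) and the standard library are available. Lean on these libraries where they do the work, as an engineer would, in place of code of your own. Each camera call takes 0.05 s, during which the arm holds its last target.

TASK

Carry on assembling the wood lathe's clutch on the splined hub that stands on the wooden block. Over the steel plate that is already fitted there, put the cork-lined friction disc with its tab pointing the opposite way, then on top of it the loose toothed steel plate with its tab pointing the same way as the fitted plate's. Both must lie flat, fully down on the hub; the plain rings without teeth and tab are not needed.

Things in the scene. Friction and masses are not known exactly. Their poses are not given: they have to be found in the camera images.
- hub: Fixed splined clutch hub, upright on a wooden block 120 x 120 x 14 mm. Origin: on the axis, at bench height; z up; +x: way the fitted plate's tab points. Heights over the origin: neck (dia. 36) to 40, fitted steel plate (fixed, shaped like the loose one) 40 to 50, hub core dia. 20 to 80, cone to dia. 6 at 96. Splines at +x and -x, 9 wide, 17 from axis, to 80. Undersides seat at: disc 50, loose plate 64.
- hub_tab (a point): Point on the upper face of the fitted plate's tab, 45 mm from the hub's axis towards the hub's +x, 50 mm above the bench.
- friction_disc: Loose cork-faced ring with dark grooves, flat on the bench: outside dia. 64, inside 42, 14 mm thick, 0.1 kg. Steel teeth, 3 on each y side, point in to 14 mm from the axis; gaps at +x and -x take the hub's splines (about 4 mm play, 15 degrees). A steel tab 18 wide sticks out along +x to 56 mm from the axis. Origin: on the axis, underside; z up. Grip the rim across y (64 mm).
- steel_plate: Loose bare steel ring, flat on the bench: outside dia. 60, inside 42, 10 mm thick, 0.1 kg. Same 6 inner teeth (3 on each y side, to 14 mm from the axis), gaps at +x and -x for the splines, same play, and one tab 18 wide along +x to 56 mm from the axis, all 10 mm thick. Origin: on the axis, underside; z up. Grip the rim across y (60 mm).
Things that resemble listed ones, but are neither listed nor needed, are in the scene too. Leave any pink or purple look-alike of the hub alone.

How it is judged (in metres and radians):
On the way:
1. the friction disc lies flat on the fitted plate, fully down on the hub, its tab opposite to the fitted plate's tab (z of friction_disc in the frame of hub between 0.046 and 0.054 m and horizontal distance between friction_disc and hub below 0.01 m and angle between friction_disc's own z axis and vertical below 0.12 rad and x of hub_tab in the frame of friction_disc below -0.036 m), for 0.2 s.
At the end, for the whole second after the job is handed in: Disc on the hub, underside 46 to 54 mm above the hub's origin; loose plate on it, underside 60 to 68 mm; each within 10 mm of the axis and 7 degrees of level, at rest; the disc's tab opposite to, the plate's tab the same way as, the fitted plate's (to 35 degrees) (all of step 1 and z of steel_plate in the frame of hub between 0.06 and 0.068 m and horizontal distance between steel_plate and hub below 0.01 m and angle between steel_plate's own z axis and vertical below 0.12 rad and x of hub_tab in the frame of steel_plate above 0.036 m and linear speed of each of friction_disc, steel_plate below 0.02 m/s); the robot touches nothing.
It also fails if it takes over 59 s, if anything falls off the work surface, if the arm or the gripper's body presses on something with over 40 N, if the wrist force passes 120 N, or if a joint passes its speed limit or range.

## Working session

There is one attempt and no reset: what is moved stays moved. The work goes in short steps, Python scripts to look and compute and a shell command to move; the robot and the scene stay as the last step left them, time stands still between calls to the robot, and variables do not carry over. Pictures are saved under pics/ and viewed, and the job is handed in when it is done.

```bash
mkdir -p pics; python3 - <<'E'
from cell import ctrl,get_image,camera_params
import cv2
for n in("scene","top"):
    cv2.imwrite(f"pics/{n}0.png",get_image(n)); print(n,camera_params(n))
s=ctrl.read_state(); print(s)
E
```

```text
scene {'fx': 504.4836139191553, 'fy': 504.4836139191553, 'cx': 271.5814743134928, 'cy': 203.10206661278653, 'eye': array([ 888.83985214,  786.58291037, 1152.08795662]), 'orientation': array([ 0.68056077, -0.01474925,  2.63292357])}
top {'fx': 456.16386190447326, 'fy': 456.16386190447326, 'cx': 274.5402358890437, 'cy': 215.63944825218238, 'eye': array([ 342.55631039,   37.7398275 , 1287.52242273]), 'orientation': array([ 0.10797203,  0.01353586, -1.54093525])}
{'clock': 0.1, 'qpos': array([-1.39779709,  0.62924123,  0.03843317,  1.51830118, -0.0269729 ,
        0.99632957, -0.02001193]), 'qd': array([ 8.63247576e-05, -1.83924711e-03,  1.18426537e-03, -1.65432494e-03,
        3.05429814e-04, -2.05362540e-03, -1.54588591e-03]), 'tau': array([ 2.98099330e-03, -5.64532578e+01,  1.23014566e+00, -1.93969953e+01,
        1.11901594e-02,  5.49984034e-03,  1.05078817e-05]), 'eef_pos': array([153.58488006, 631.00397257, 238.47827272]), 'tool_rot': array([-3.1222108 ,  1.56903467, -1.79020227]), 'force': array([ 1.13845352, -0.73834935,  0.59796553]), 'torque': array([-0.0387704 ,  0.02372718, -0.00028605]), 'width': 85.67480646980653}
```

View pics/scene0.png

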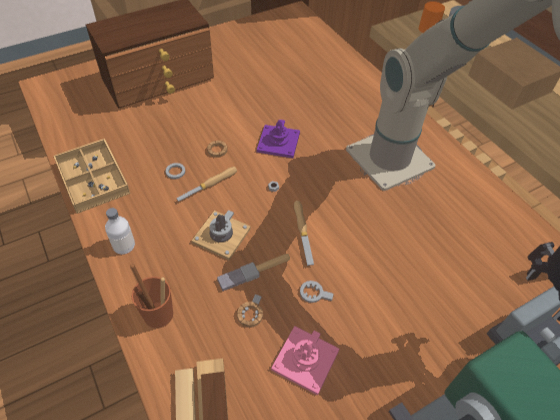

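View pics/top0.png

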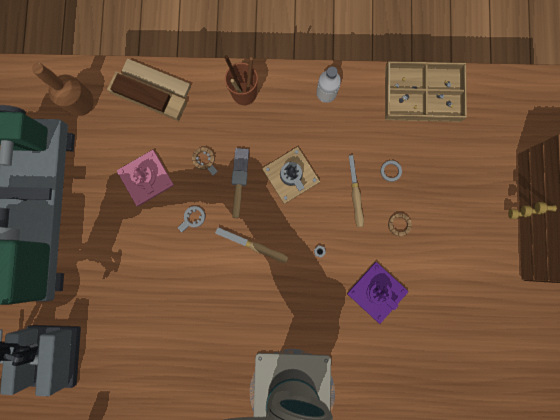

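```bash
cat > h.py <<'E'
import numpy as np
from scipy.spatial.transform import Rotation as R
from cell import ctrl,get_image,camera_params
def proj(n,P):
    c=camera_params(n);M=R.from_euler('xyz',c['orientation']).as_matrix()
    p=(np.atleast_2d(P)-c['eye'])@M
    return np.c_[c['cx']+c['fx']*p[:,0]/-p[:,2], c['cy']-c['fy']*p[:,1]/-p[:,2]]
def back(n,uv,z):
    c=camera_params(n);M=R.from_euler('xyz',c['orientation']).as_matrix()
    uv=np.atleast_2d(uv)
    d=np.c_[(uv[:,0]-c['cx'])/c['fx'],-(uv[:,1]-c['cy'])/c['fy'],-np.ones(len(uv))]@M.T
    return c['eye']+d*((z-c['eye'][2])/d[:,2])[:,None]
E
python3 - <<'E'
import cv2,numpy as np
t=cv2.imread('pics/top0.png');s=cv2.imread('pics/scene0.png')
def crop(i,x,y,w,h,f): return cv2.resize(i[y:y+h,x:x+w],None,fx=f,fy=f,interpolation=cv2.INTER_CUBIC)
cv2.imwrite('pics/ct.png',crop(t,165,135,160,105,5))
cv2.imwrite('pics/cs.png',crop(s,185,200,160,130,4.6))
E
```

```text
(no output)
```

View pics/ct.png

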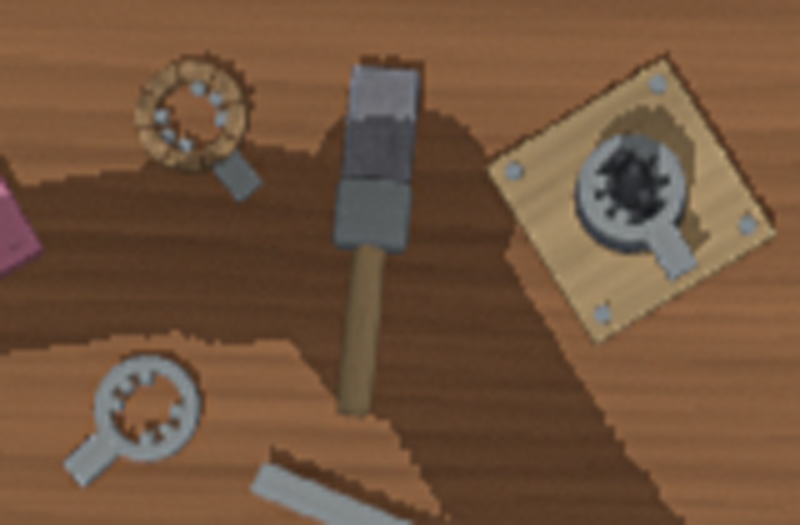

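View pics/cs.png

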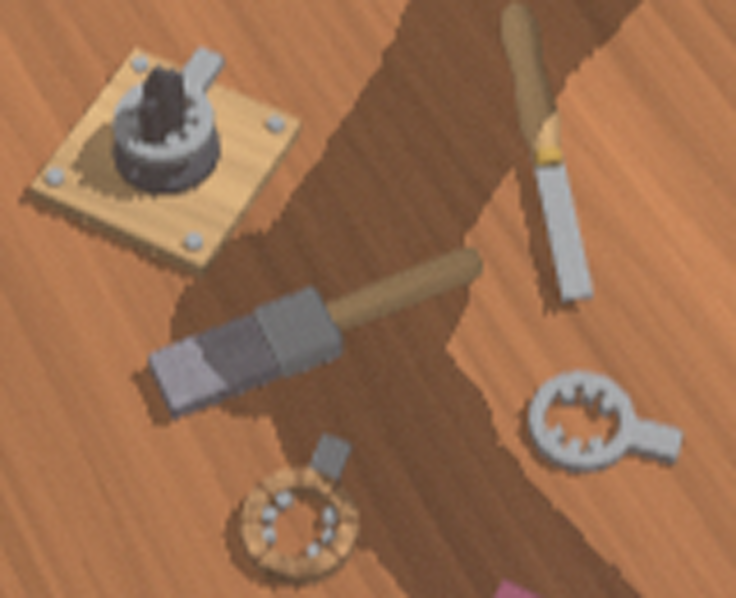

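```bash
cat > fit.py <<'E'
from h import *
from scipy.optimize import least_squares
import cv2
T=lambda p:np.array(p)/5+[165,135]
S=lambda p:np.array(p)/4.6+[185,200]
# centre, tab corner mid ; z top
O={'disc':(14,T([[192,112],[252,192.5]]),S([[299,518],[336,439]])),
'plate':(10,T([[148,407],[76,474]]),S([[582,417],[681,445]])),
'hub':(50,T([[632,187],[686,271]]),S([[166,126],[211,52]]))}
r={}
for k,(z,a,b) in O.items():
    A=back('top',a,z)[:,:2];B=back('scene',b,z)[:,:2]
    for q in(A,B):
        d=q[1]-q[0];print(k,q[0].round(1),q[1].round(1),np.linalg.norm(d).round(1),np.degrees(np.arctan2(d[1],d[0])).round(1))
E
python3 fit.py
python3 - <<'E'
from h import *
s=ctrl.read_state()
print(proj('top',s['eef_pos']),proj('scene',s['eef_pos']),R.from_euler('xyz',s['tool_rot']).as_matrix().round(3))
E
```

```text
disc [641.4 267.1] [595.7 230.7] 58.4 -141.5
disc [641.5 268.2] [601.7 235.8] 51.3 -140.9
plate [471.9 284.7] [432.8 323.5] 55.0 135.2
plate [474.3 287.5] [435.5 328.5] 56.4 133.3
hub [597.3  15.6] [551.2 -15.2] 55.4 -146.2
hub [601.1  23.9] [553.5 -13.1] 60.3 -142.2
[[ 16.34206639 341.15709357]] [[543.07743771 299.42447637]] [[-0.    -0.972  0.237]
 [-0.002  0.237  0.972]
 [-1.    -0.    -0.002]]
```

```bash
cat > ov.py <<'E'
from h import *
import cv2,sys
def outline(x,y,yaw,z,ro,tab=56,w=18):
    c,s=np.cos(yaw),np.sin(yaw);M=np.array([[c,-s],[s,c]])
    a=np.arcsin(w/2/ro);t=np.linspace(a,2*np.pi-a,60)
    p=np.r_[np.c_[ro*np.cos(t),ro*np.sin(t)],[[tab,-w/2],[tab,w/2]]]
    return np.c_[p@M.T+[x,y],np.full(len(p),z)]
def draw(img,n,obs,x0,y0,w,h,f):
    im=cv2.resize(img[y0:y0+h,x0:x0+w],None,fx=f,fy=f,interpolation=cv2.INTER_CUBIC)
    for P in obs:
        q=(proj(n,P)-[x0,y0]+.5)*f-.5
        cv2.polylines(im,[np.round(q*8).astype(np.int32)],True,(0,255,0),1,cv2.LINE_AA,3)
    return im
E
python3 - <<'E'
from fit import *
a=T([[665,55],[776,232],[597,342],[487,160]]);b=S([[137,48],[302,123],[205,266],[30,187]])
for n,p in(('top',a),('scene',b)):
    q=back(n,p,14)[:,:2];print(n,q.round(1).tolist(),q.mean(0))
    d=q[1]-q[0] ; print([np.degrees(np.arctan2(*(q[(i+1)%4]-q[i])[::-1])).round(1) for i in range(4)],np.linalg.norm(q[1]-q[0]),np.linalg.norm(q[2]-q[1]))
from ov import *
r=np.radians
obs=[outline(641.5,267.5,r(-141.2),14,32),outline(473,286,r(134.3),10,30),outline(599,19.5,r(-145),50,30)]
sq=lambda x,y,t,h,z:np.c_[np.array([[1,1],[1,-1],[-1,-1],[-1,1]])*h@np.array([[np.cos(t),np.sin(t)],[-np.sin(t),np.cos(t)]])+[x,y],[z]*4]
obs+=[sq(599,19.5,r(-145),60,14)]
t=np.linspace(0,6.28,20);obs+=[np.c_[599+3*np.cos(t),19.5+3*np.sin(t),96+0*t]]
cv2.imwrite('pics/ot1.png',draw(cv2.imread('pics/top0.png'),'top',obs,165,135,160,105,5))
cv2.imwrite('pics/os1.png',draw(cv2.imread('pics/scene0.png'),'scene',obs,185,200,160,130,4.6))
E
```

```text
disc [641.4 267.1] [595.7 230.7] 58.4 -141.5
disc [641.5 268.2] [601.7 235.8] 51.3 -140.9
plate [471.9 284.7] [432.8 323.5] 55.0 135.2
plate [474.3 287.5] [435.5 328.5] 56.4 133.3
hub [597.3  15.6] [551.2 -15.2] 55.4 -146.2
hub [601.1  23.9] [553.5 -13.1] 60.3 -142.2
top [[681.7, -1.9], [581.0, -67.1], [515.5, 32.4], [618.1, 97.7]] [599.07429709  15.29634085]
[np.float64(-147.1), np.float64(123.4), np.float64(32.5), np.float64(-57.4)] 119.963903064864 119.10927653252297
scene [[581.5, -64.0], [518.2, 36.3], [615.2, 100.4], [681.8, 1.0]] [599.20771172  18.42975709]
[np.float64(122.3), np.float64(33.5), np.float64(-56.2), np.float64(-147.1)] 118.59360961832616 116.28937418267589
```

View pics/ot1.png

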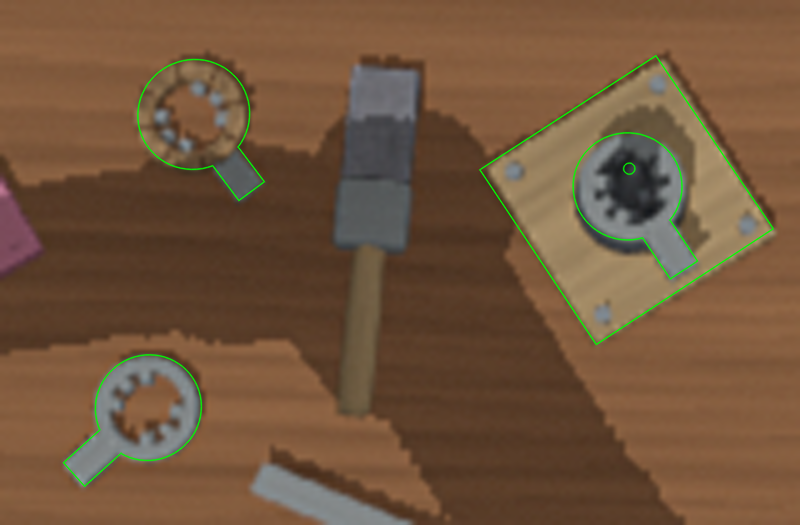

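View pics/os1.png

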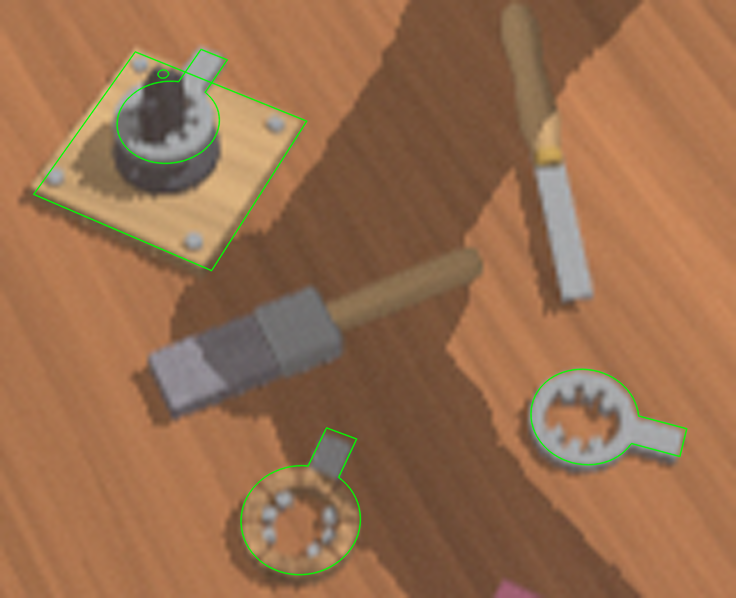

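```bash
cat > go.py <<'E'
import sys
from h import *
x,y,z,j=map(float,sys.argv[1:])
s=ctrl.read_state();M=R.from_euler('xyz',s['tool_rot']).as_matrix()
d=M.T@(np.array([x,y,z])-s['eef_pos'])
jr=np.radians(j);Mt=np.c_[[0,0,-1],np.cross([np.cos(jr),np.sin(jr),0],[0,0,-1]),[np.cos(jr),np.sin(jr),0]]
print('t',s['clock'],'pos',s['eef_pos'].round(1),'jaw',np.degrees(np.arctan2(M[1,2],M[0,2])).round(1),'F',s['force'].round(1),'w',s['width'].round(1),'q',s['qpos'].round(2))
print('shift',d.round(1),'rotvec',R.from_matrix(M.T@Mt).as_rotvec().round(3))
print('shift in target axes',(Mt.T@(np.array([x,y,z])-s['eef_pos'])).round(1))
E
python3 go.py 641.4 267.3 150 129
```

```text
Traceback (most recent call last):
  File "go.py", line 7, in <module>
    print('t',s['clock'],'pos',s['eef_pos'].round(1),'jaw',np.degrees(np.arctan2(M[1,2],M[0,2])).round(1),'F',s['force'].round(1),'w',s['width'].round(1),'q',s['qpos'].round(2))
                                                                                                                                      ^^^^^^^^^^^^^^^^
AttributeError: 'float' object has no attribute 'round'
```

```bash
sed -i "s/s\['width'\].round(1)/round(s['width'],1)/" go.py
python3 go.py 641.4 267.3 150 129
```

```text
t 0.1 pos [153.6 631.  238.5] jaw 76.3 F [ 1.1 -0.7  0.6] w 85.7 q [-1.4   0.63  0.04  1.52 -0.03  1.   -0.02]
shift [  88.9 -560.  -237.8] rotvec [-0.919 -0.002 -0.001]
shift in target axes [  88.5 -150.2 -589.6]
```

```bash
python3 -m handwheel '0.7 4 -44 -18.5 0 0 0;0.7 4 -44 -18.5 0 0 0;0.7 4 -44 -18.5 0 0 0;0.7 4 -44 -18.5 0 0 0;0.7 4 -44 -18.5 0 0 0;0.7 4 -44 -18.5 0 0 0;0.7 4 -44 -18.5 0 0 0;0.7 4 -44 -18.5 0 0 0;0.7 4 -44 -18.5 0 0 0;0.7 4 -44 -18.5 0 0 0'; python3 go.py 641.4 267.3 120 129
```

```text
clock: 1.1
eef_pos: [541.3, 346.5, 190.5]
tool_rot: [1.908, 1.56, -3.023]
force: [0.2, 0.9, 0.4]
width: 72.5
t 1.1 pos [541.3 346.5 190.5] jaw 77.5 F [0.2 0.9 0.4] w 72.5 q [-0.62  0.67  0.01  1.58 -0.02  0.9   0.76]
shift [  69.5 -115.6  -55.4] rotvec [-0.899  0.001 -0.011]
shift in target axes [  70.5  -28.  -124.6]
```

```bash
python3 -m handwheel '0.7 22 -38 -18 0 0 0;0.7 22 -38 -18 0 0 0;0.7 22 -38 -18 0 0 0;0.7 0 0 0 -0.14 0 0;0.7 0 0 0 -0.14 0 0;0.7 0 0 0 -0.14 0 0;0.7 0 0 0 -0.14 0 0;0.7 0 0 0 -0.14 0 0;0.7 0 0 0 -0.14 0 0;0.7 0 0 0 -0.06 0 0'; python3 go.py 641.4 267.3 35 129
```

```text
clock: 2.1
eef_pos: [649.1, 250.0, 112.5]
tool_rot: [1.526, 1.551, -2.486]
force: [1.0, -0.4, 0.7]
width: 72.2
t 2.1 pos [649.1 250.  112.5] jaw 130.2 F [ 1.  -0.4  0.7] w 72.2 q [-0.28  0.85 -0.24  1.45  0.24  0.89  1.68]
shift [77.4 -6.8 18.1] rotvec [ 0.021  0.001 -0.02 ]
shift in target axes [77.5 -4.9 18.3]
```

```bash
python3 -m handwheel '0.7 20 -6 18 0.02 0 -0.02;0.7 25 0 0 0 0 0;0.7 22 0 0 0 0 0;0.7 0 0 0 0 0 0'; python3 go.py 641.4 267.3 25 128.8; python3 - <<'E'
from ov import *
r=np.radians
obs=[outline(641.4,267.2,r(-141.2),14,32)]
a=get_image('top');b=get_image('scene')
cv2.imwrite('pics/t2.png',np.hstack([draw(a,'top',obs,165,120,70,80,5),draw(b,'scene',obs,215,270,80,80,5)]))
E
```

```text
clock: 2.5
eef_pos: [641.4, 267.0, 42.4]
tool_rot: [0.291, 1.569, 2.542]
force: [0.4, 0.4, 0.5]
width: 72.6
t 2.5 pos [641.4 267.   42.4] jaw 129.0 F [0.4 0.4 0.5] w 72.6 q [-0.32  0.93 -0.21  1.51  0.25  0.73  1.61]
shift [17.4 -0.2  0.2] rotvec [ 0.003  0.002 -0.   ]
shift in target axes [17.4 -0.2  0.2]
```

View pics/t2.png

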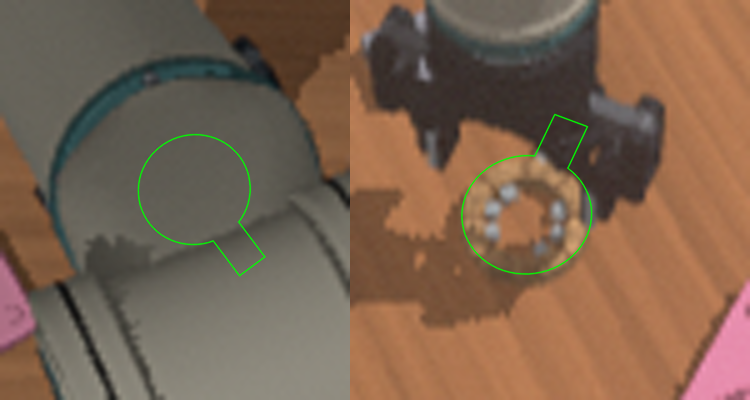

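```bash
python3 -m handwheel '0.7 12 0 0 0 0 0;0.7 9 0 0 0 0 0;0.7 0 0 0 0 0 0'; python3 -m handwheel '0.7 4 0 0 0 0 0;0.7 3 0 0 0 0 0;0.7 0 0 0 0 0 0'; python3 - <<'E'
from ov import *
r=np.radians
obs=[outline(641.4,267.2,r(-141.2),14,32)]
b=get_image('scene')
cv2.imwrite('pics/t3.png',draw(b,'scene',[],205,260,100,90,6))
E
```

```text
clock: 2.9
eef_pos: [646.4, 268.0, 26.2]
tool_rot: [-1.757, 1.561, 0.493]
force: [-0.7, 0.2, -0.3]
width: 72.5
clock: 3.2
eef_pos: [647.1, 268.2, 19.4]
tool_rot: [-1.774, 1.559, 0.475]
force: [0.9, -0.3, 0.0]
width: 72.3
```

View pics/t3.png

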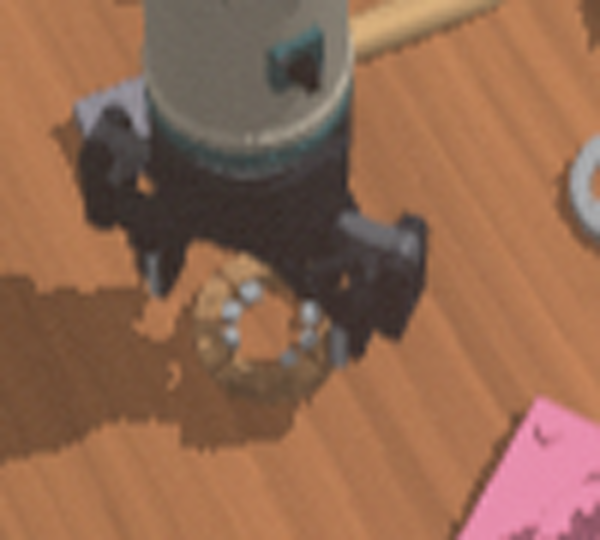

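```bash
python3 go.py 641.4 267.3 15 128.8
```

```text
t 3.25 pos [647.2 268.2  19.6] jaw 128.9 F [0.1 0.4 0.4] w 72.5 q [-0.32  0.96 -0.2   1.5   0.26  0.69  1.61]
shift [4.5 5.1 3. ] rotvec [ 0.002 -0.002  0.011]
shift in target axes [4.6 5.  2.9]
```

```bash
python3 -m handwheel '0.7 0 5 3 0 0 0.011;0.7 3 0 0 0 0 0;0.7 0 0 0 0 0 0'; python3 go.py 641.4 267.3 10 128.8
```

```text
clock: 3.55
eef_pos: [641.1, 267.5, 16.8]
tool_rot: [3.134, 1.568, -0.899]
force: [0.8, -0.4, -0.4]
width: 73.0
t 3.55 pos [641.1 267.5  16.8] jaw 128.9 F [ 0.8 -0.4 -0.4] w 73.0 q [-0.33  0.96 -0.2   1.51  0.26  0.69  1.6 ]
shift [ 6.8 -0.1 -0.3] rotvec [ 0.002 -0.002 -0.   ]
shift in target axes [ 6.8 -0.1 -0.3]
```

```bash
python3 -m handwheel '0.7 2 0 0 0 0 0;0.7 2 0 0 0 0 0;0.7 0 0 0 0 0 0'; python3 go.py 641.4 267.3 10 128.8
```

```text
clock: 3.85
eef_pos: [641.2, 267.7, 12.6]
tool_rot: [-3.008, 1.568, -0.758]
force: [-0.1, 0.7, 0.0]
width: 72.5
t 3.85 pos [641.2 267.7  12.6] jaw 128.9 F [-0.1  0.7  0. ] w 72.5 q [-0.33  0.97 -0.2   1.51  0.27  0.69  1.6 ]
shift [ 2.6  0.  -0.4] rotvec [ 0.002 -0.003  0.   ]
shift in target axes [ 2.6  0.  -0.4]
```

```bash
python3 -m handwheel '0.7 1.5 0 0 0 0 0;0.7 0.5 0 0 0 0 0'; python3 - <<'E'
from ov import *
b=get_image('scene')
cv2.imwrite('pics/t4.png',draw(b,'scene',[],205,260,100,90,6))
E
python3 go.py 641.4 267.3 8 128.8
```

```text
clock: 4.05
eef_pos: [641.3, 267.6, 10.4]
tool_rot: [-2.997, 1.568, -0.747]
force: [0.4, -0.1, 0.1]
width: 72.4
t 4.1 pos [641.3 267.6  10.5] jaw 128.9 F [ 0.  -0.3 -0.3] w 72.8 q [-0.33  0.97 -0.2   1.51  0.27  0.68  1.6 ]
shift [ 2.5  0.1 -0.3] rotvec [ 0.002 -0.003  0.   ]
shift in target axes [ 2.5  0.1 -0.3]
```

View pics/t4.png

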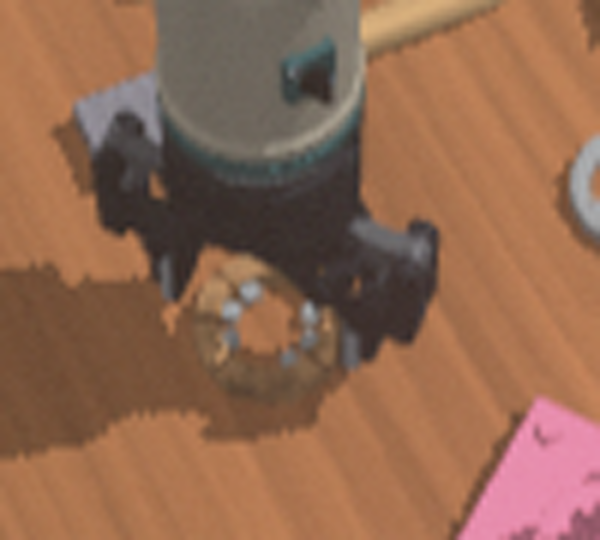

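```bash
python3 -m handwheel '-1 0 0 0 0 0 0;-1 0 0 0 0 0 0;-1 0 0 0 0 0 0;-1 0 0 0 0 0 0;-1 0 0 0 0 0 0'; python3 go.py 641.4 267.3 120 128.8
```

```text
clock: 4.6
eef_pos: [641.5, 267.8, 11.3]
tool_rot: [-2.821, 1.568, -0.571]
force: [0.1, 0.1, 1.1]
width: 61.8
t 4.6 pos [641.5 267.8  11.3] jaw 128.9 F [0.1 0.1 1.1] w 61.8 q [-0.33  0.97 -0.2   1.51  0.27  0.68  1.6 ]
shift [-108.7    0.3   -0.6] rotvec [ 0.002 -0.003  0.001]
shift in target axes [-108.7    0.3   -0.3]
```

```bash
python3 -m handwheel '-1 -10 0 0 0 0 0;-1 -30 0 0 0 0 0;-1 -40 0 0 0 0 0;-1 -45 0 0 0 0 0;-1 -35 0 0 0 0 0;-1 0 0 0 0 0 0'; python3 go.py 598.8 16.5 160 -57; python3 - <<'E'
from ov import *
b=get_image('scene')
cv2.imwrite('pics/t5.png',draw(b,'scene',[],185,190,130,120,5))
E
```

```text
clock: 5.2
eef_pos: [640.0, 267.6, 177.5]
tool_rot: [2.051, 1.567, -1.982]
force: [0.6, 0.6, -1.4]
width: 61.5
t 5.2 pos [640.  267.6 177.5] jaw 128.9 F [ 0.6  0.6 -1.4] w 61.5 q [-0.3   0.77 -0.25  1.43  0.21  0.97  1.65]
shift [  18.3  189.8 -169.5] rotvec [-3.038e+00  4.000e-03 -3.000e-03]
shift in target axes [  17.5 -171.3  188.2]
```

View pics/t5.png

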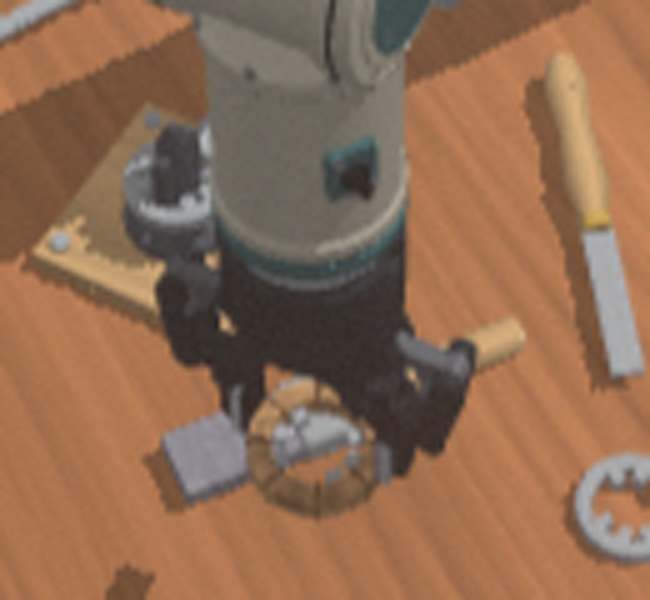

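```bash
python3 -m handwheel '-1 0 31 -28 0 0 0;-1 0 31 -28 0 0 0;-1 0 31 -28 0 0 0;-1 0 31 -28 0 0 0;-1 0 31 -28 0 0 0;-1 0 31 -28 0 0 0;-1 0 0 0 0.14 0 0;-1 0 0 0 0.14 0 0;-1 0 0 0 0.14 0 0;-1 0 0 0 0.14 0 0';python3 -m handwheel '-1 0 0 0 0.14 0 0;-1 0 0 0 0.14 0 0;-1 0 0 0 0.14 0 0;-1 0 0 0 0.14 0 0;-1 0 0 0 0.14 0 0;-1 0 0 0 0.14 0 0;-1 0 0 0 0.14 0 0;-1 0 0 0 0.14 0 0;-1 0 0 0 0.14 0 0;-1 0 0 0 0.14 0 0'; python3 go.py 598.8 16.5 160 -57
```

```text
clock: 6.25
eef_pos: [586.5, 5.5, 162.8]
tool_rot: [1.691, 1.539, -2.92]
force: [0.3, 0.2, -1.1]
width: 61.5
clock: 7.25
eef_pos: [573.7, 3.7, 149.1]
tool_rot: [3.105, 1.509, -2.97]
force: [0.6, -0.8, -1.3]
width: 61.5
t 7.25 pos [573.7   3.7 149.1] jaw 12.0 F [ 0.6 -0.8 -1.3] w 61.5 q [-0.26  0.68  0.32  1.77 -0.26  0.79  0.4 ]
shift [-12.5   7.4  26.5] rotvec [ 1.204 -0.055  0.035]
shift in target axes [-10.9  28.    2.9]
```

```bash
python3 -m handwheel '-1 -22 7 26 0 -0.05 0.035;-1 0 0 0 0.14 0 0;-1 0 0 0 0.14 0 0;-1 0 0 0 0.14 0 0;-1 0 0 0 0.14 0 0;-1 0 0 0 0.14 0 0;-1 0 0 0 0.14 0 0;-1 0 0 0 0.14 0 0;-1 0 0 0 0.14 0 0;-1 0 0 0 0.08 0 0'; python3 go.py 598.8 16.5 140 -56.9
```

```text
clock: 8.25
eef_pos: [587.6, 16.5, 156.3]
tool_rot: [-2.685, 1.515, 2.551]
force: [-0.7, 0.4, -1.0]
width: 61.5
t 8.25 pos [587.6  16.5 156.3] jaw -60.0 F [-0.7  0.4 -1. ] w 61.5 q [-0.44  0.75  0.64  1.74 -0.59  0.9  -0.57]
shift [15.7 10.1  6.4] rotvec [-0.054 -0.051  0.023]
shift in target axes [16.3  9.4  6.1]
```

```bash
python3 -m handwheel '-1 6 10 6 -0.054 -0.051 0.023;-1 0 0 0 0 0 0'; python3 go.py 598.8 16.5 140 -56.9
```

```text
clock: 8.45
eef_pos: [596.8, 16.4, 146.8]
tool_rot: [-1.585, 1.565, -2.579]
force: [0.3, 0.2, -1.1]
width: 61.5
t 8.45 pos [596.8  16.4 146.8] jaw -57.0 F [ 0.3  0.2 -1.1] w 61.5 q [-0.46  0.76  0.64  1.77 -0.58  0.82 -0.53]
shift [6.8 1.7 0.9] rotvec [-0.001 -0.     0.006]
shift in target axes [6.8 1.7 0.9]
```

```bash
python3 -m handwheel '-1 4 1.7 1 0 0 0.006;-1 0 0 0 0 0 0'; python3 go.py 598.8 16.5 140 -56.9; python3 - <<'E'
from ov import *
b=get_image('scene');a=get_image('top');cv2.imwrite('pics/s6raw.png',b)
t=np.radians
obs=[outline(598.8,16.5,t(33),132+14,32),outline(598.8,16.5,t(-147),50,30)]
cv2.imwrite('pics/t6.png',np.hstack([draw(b,'scene',obs,185,170,80,100,6),draw(a,'top',obs,265,130,55,100,6)]))
E
```

```text
clock: 8.65
eef_pos: [597.1, 16.3, 141.3]
tool_rot: [-2.344, 1.567, 2.943]
force: [-0.1, -0.2, -1.2]
width: 61.6
t 8.65 pos [597.1  16.3 141.3] jaw -57.1 F [-0.1 -0.2 -1.2] w 61.6 q [-0.45  0.76  0.63  1.77 -0.59  0.81 -0.52]
shift [1.3 1.5 0.8] rotvec [-0.003 -0.003  0.003]
shift in target axes [1.3 1.5 0.8]
```

View pics/t6.png

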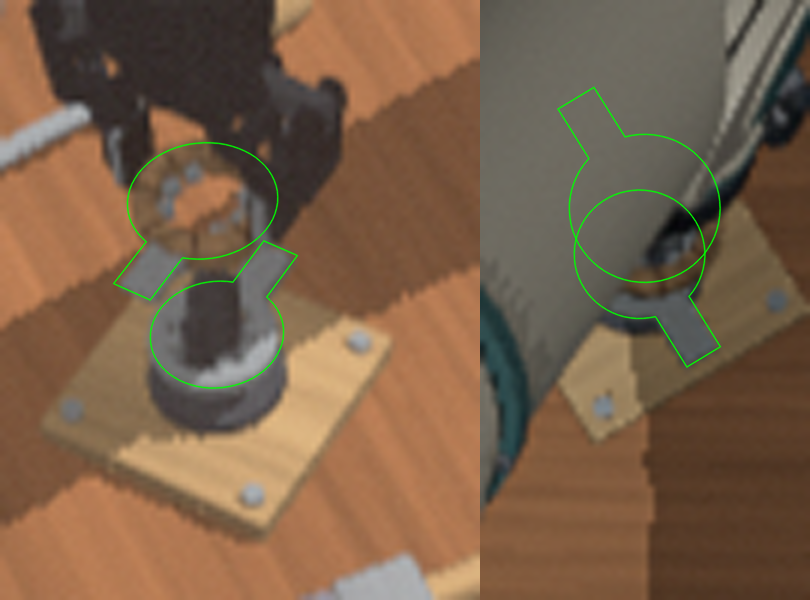

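```bash
python3 -m handwheel '-1 10 1.5 0.8 0 0 0.003;-1 10 0 0 0 0 0;-1 8 0 0 0 0 0;-1 0 0 0 0 0 0'; python3 go.py 598.8 16.5 85 -56.9; python3 - <<'E'
from ov import *
b=get_image('scene')
t=np.radians
obs=[outline(598.8,16.5,t(33),102+14,32),outline(598.8,16.5,t(-147),50,30)]
cv2.imwrite('pics/t7.png',np.hstack([draw(b,'scene',obs,185,170,65,80,7),draw(b,'scene',[],195,180,50,80,7)]))
E
```

```text
clock: 9.15
eef_pos: [599.5, 15.4, 111.8]
tool_rot: [2.58, 1.568, 1.582]
force: [0.2, -0.0, -1.2]
width: 61.5
t 9.15 pos [599.5  15.4 111.8] jaw -57.2 F [ 0.2 -0.  -1.2] w 61.5 q [-0.43  0.8   0.59  1.78 -0.63  0.76 -0.5 ]
shift [26.8 -0.1 -1.2] rotvec [-0.005 -0.002 -0.001]
shift in target axes [26.8 -0.  -1.3]
```

View pics/t7.png

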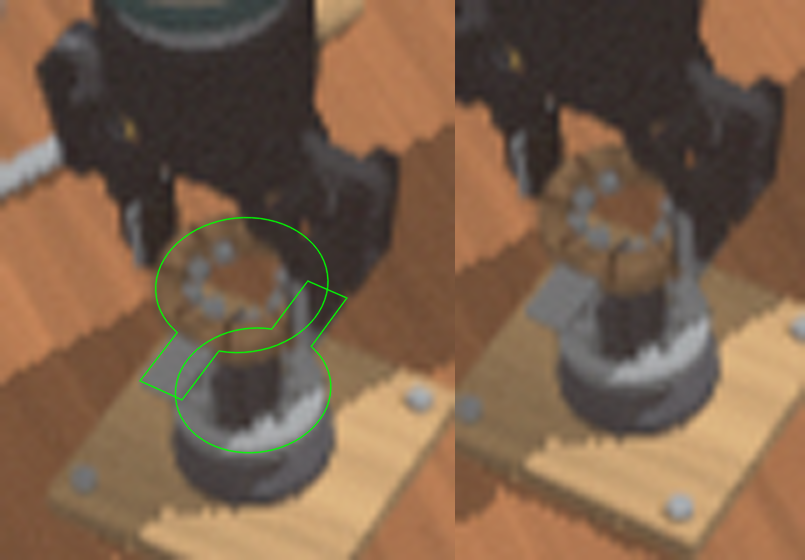

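```bash
python3 -m handwheel '-1 7 0 -1.2 -0.005 0 0;-1 7 0 0 0 0 0;-1 2 0 0 0 0 0'; python3 go.py 598.8 16.5 85 -56.9
```

```text
clock: 9.5
eef_pos: [599.6, 16.3, 95.5]
tool_rot: [1.917, 1.568, 0.925]
force: [-0.7, 0.2, -0.6]
width: 61.2
t 9.5 pos [599.6  16.3  95.5] jaw -56.9 F [-0.7  0.2 -0.6] w 61.2 q [-0.42  0.82  0.57  1.79 -0.65  0.72 -0.48]
shift [10.5 -0.6 -0.6] rotvec [ 0.001 -0.001 -0.003]
shift in target axes [10.5 -0.6 -0.6]
```

```bash
python3 -m handwheel '-1 3 -0.6 -0.6 0 0 0;-1 3 0 0 0 0 0;-1 3 0 0 0 0 0'; python3 go.py 598.8 16.5 61.5 -56.9
```

```text
clock: 9.8
eef_pos: [598.9, 16.6, 85.9]
tool_rot: [1.839, 1.567, 0.846]
force: [0.7, -0.0, -1.0]
width: 61.8
t 9.8 pos [598.9  16.6  85.9] jaw -56.9 F [ 0.7 -0.  -1. ] w 61.8 q [-0.41  0.83  0.56  1.8  -0.66  0.7  -0.47]
shift [24.4 -0.2  0.1] rotvec [ 0.001 -0.001 -0.003]
shift in target axes [24.4 -0.2  0.1]
```

```bash
python3 -m handwheel '-1 5 0 0 0 0 0;-1 5 0 0 0 0 0;-1 5 0 0 0 0 0'; python3 go.py 598.8 16.5 61.5 -56.9; 
```

```text
clock: 10.1
eef_pos: [599.3, 16.7, 70.1]
tool_rot: [1.645, 1.567, 0.653]
force: [-0.6, 0.0, -1.6]
width: 61.4
t 10.1 pos [599.3  16.7  70.1] jaw -56.9 F [-0.6  0.  -1.6] w 61.4 q [-0.4   0.85  0.54  1.81 -0.68  0.67 -0.45]
shift [ 8.6 -0.6 -0.1] rotvec [ 0.001 -0.    -0.004]
shift in target axes [ 8.6 -0.5 -0.1]
```

```bash
python3 -m handwheel '-1 3 -0.5 0 0 0 0;-1 2 0 0 0 0 0;-1 1.5 0 0 0 0 0;-1 1 0 0 0 0 0'; python3 go.py 598.8 16.5 61.5 -56.9; 
```

```text
clock: 10.5
eef_pos: [598.7, 16.4, 61.2]
tool_rot: [1.818, 1.567, 0.825]
force: [-2.5, -0.2, 7.7]
width: 61.7
t 10.5 pos [598.7  16.4  61.2] jaw -56.9 F [-2.5 -0.2  7.7] w 61.7 q [-0.39  0.86  0.53  1.81 -0.69  0.66 -0.45]
shift [-0.3  0.1  0. ] rotvec [ 0.001 -0.001 -0.003]
shift in target axes [-0.3  0.1  0. ]
```

```bash
python3 -m handwheel '0.7 0 0 0 0 0 0;0.7 0 0 0 0 0 0;0.7 0 0 0 0 0 0;0.7 0 0 0 0 0 0'; python3 -m handwheel '0.7 -8 0 0 0 0 0;0.7 -20 0 0 0 0 0;0.7 -40 0 0 0 0 0;0.7 -45 0 0 0 0 0;0.7 -10 0 0 0 0 0'; python3 go.py 472.5 285.5 150 44.5; python3 - <<'E'
from ov import *
b=get_image('scene')
t=np.radians
obs=[outline(598.8,16.5,t(33),64,32),outline(598.8,16.5,t(-147),50,30)]
cv2.imwrite('pics/t8.png',np.hstack([draw(b,'scene',obs,195,190,55,80,7),draw(b,'scene',[],195,190,55,80,7)]))
E
```

```text
clock: 10.9
eef_pos: [599.2, 16.2, 61.9]
tool_rot: [1.568, 1.566, 0.576]
force: [-0.0, 0.1, 0.0]
width: 72.9
clock: 11.4
eef_pos: [597.5, 15.4, 189.0]
tool_rot: [2.977, 1.569, 1.983]
force: [-0.4, -0.7, 0.4]
width: 72.4
t 11.4 pos [597.5  15.4 189. ] jaw -56.9 F [-0.4 -0.7  0.4] w 72.4 q [-0.48  0.71  0.68  1.73 -0.55  0.9  -0.56]
shift [  39.5   42.6 -294.5] rotvec [-1.77e+00 -1.00e-03 -2.00e-03]
shift in target axes [ 39.  280.3 100.2]
```

View pics/t8.png

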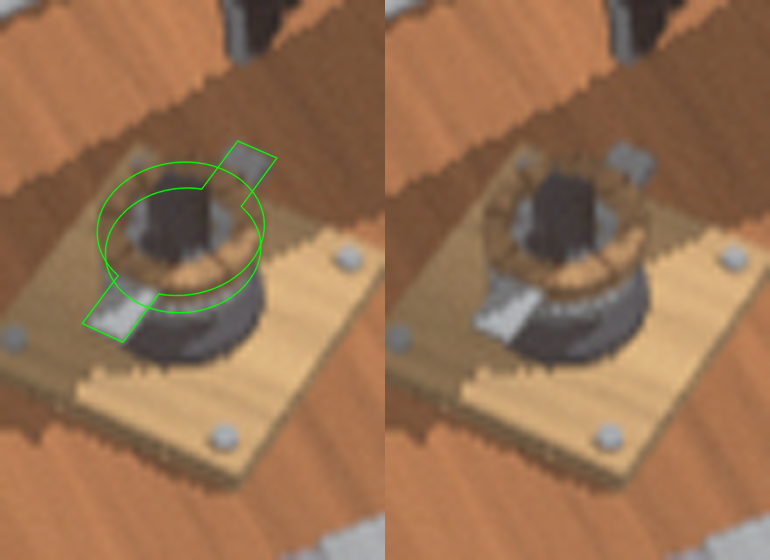

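```bash
python3 -m handwheel '0.7 3 6 -42 0 0 0;0.7 3 6 -42 0 0 0;0.7 3 6 -42 0 0 0;0.7 3 6 -42 0 0 0;0.7 3 6 -42 0 0 0;0.7 3 6 -42 0 0 0;0.7 3 6 -42 0 0 0;0.7 0 0 0 -0.14 0 0;0.7 0 0 0 -0.14 0 0;0.7 0 0 0 -0.14 0 0'; python3 -m handwheel '0.7 0 0 0 -0.14 0 0;0.7 0 0 0 -0.14 0 0;0.7 0 0 0 -0.14 0 0;0.7 0 0 0 -0.14 0 0;0.7 0 0 0 -0.14 0 0;0.7 0 0 0 -0.14 0 0;0.7 0 0 0 -0.14 0 0;0.7 0 0 0 -0.14 0 0;0.7 0 0 0 -0.14 0 0;0.7 0 0 0 -0.08 0 0';python3 go.py 473 286 80 44.5
```

```text
clock: 12.45
eef_pos: [461.7, 295.6, 160.0]
tool_rot: [-2.051, 1.561, -2.612]
force: [-0.2, -1.1, 0.3]
width: 72.4
clock: 13.45
eef_pos: [453.4, 293.8, 151.4]
tool_rot: [2.781, 1.544, -2.661]
force: [0.6, -0.3, 0.0]
width: 72.3
t 13.45 pos [453.4 293.8 151.4] jaw 48.2 F [ 0.6 -0.3  0. ] w 72.3 q [-0.73  0.61  0.16  1.89 -0.15  0.68  0.37]
shift [ 71.1 -20.5   9. ] rotvec [ 0.064 -0.025 -0.009]
shift in target axes [ 71.4 -19.3   8.5]
```

```bash
python3 -m handwheel '0.7 15 -19 8.5 0.064 -0.025 -0.009;0.7 27 0 0 0 0 0;0.7 25 0 0 0 0 0;0.7 20 0 0 0 0 0;0.7 0 0 0 0 0 0';python3 go.py 473 286 30 44.5; python3 - <<'E'
from ov import *
b=get_image('scene')
t=np.radians
obs=[outline(473,286,t(134.4),10,30)]
cv2.imwrite('pics/t9.png',np.hstack([draw(b,'scene',obs,260,235,100,90,6)]))
E
```

```text
clock: 13.95
eef_pos: [471.2, 286.4, 58.8]
tool_rot: [2.321, 1.567, 3.097]
force: [0.2, -0.1, 1.2]
width: 72.5
t 13.95 pos [471.2 286.4  58.8] jaw 44.5 F [ 0.2 -0.1  1.2] w 72.5 q [-0.68  0.76  0.13  1.93 -0.21  0.46  0.38]
shift [28.8 -1.6  1.1] rotvec [-0.    -0.002 -0.002]
shift in target axes [28.8 -1.6  1. ]
```

View pics/t9.png

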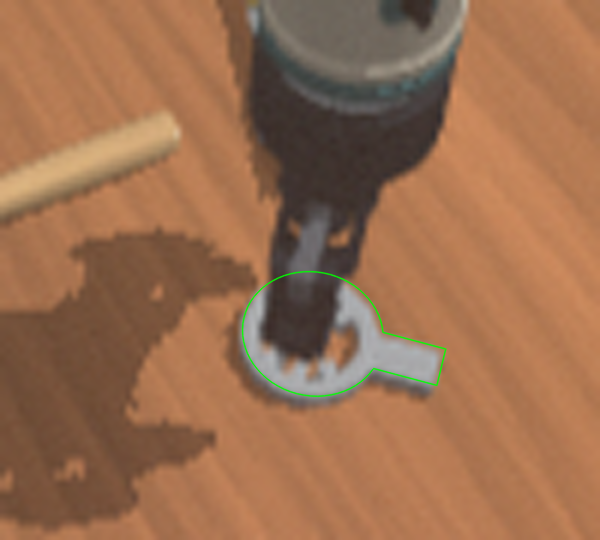

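```bash
python3 -m handwheel '0.7 15 -1.6 1 0 0 0;0.7 12 0 0 0 0 0;0.7 6 0 0 0 0 0;0.7 0 0 0 0 0 0';python3 go.py 473 286 10 44.5
```

```text
clock: 14.4
eef_pos: [475.0, 287.2, 26.4]
tool_rot: [0.467, 1.568, 1.243]
force: [-0.6, -0.3, 0.0]
width: 72.4
t 14.4 pos [475.  287.2  26.4] jaw 44.5 F [-0.6 -0.3  0. ] w 72.4 q [-0.66  0.82  0.11  1.93 -0.22  0.4   0.39]
shift [16.4  0.5 -2.3] rotvec [-0.     0.003 -0.001]
shift in target axes [16.4  0.5 -2.2]
```

```bash
python3 -m handwheel '0.7 5 0.5 -2.3 0 0.003 0;0.7 5 0 0 0 0 0;0.7 3 0 0 0 0 0;0.7 0 0 0 0 0 0';python3 go.py 473 286 10 44.5
```

```text
clock: 14.8
eef_pos: [473.3, 286.3, 13.2]
tool_rot: [0.784, 1.569, 1.56]
force: [-0.0, -0.5, -0.7]
width: 72.5
t 14.8 pos [473.3 286.3  13.2] jaw 44.5 F [-0.  -0.5 -0.7] w 72.5 q [-0.66  0.84  0.1   1.94 -0.22  0.37  0.39]
shift [ 3.2 -0.  -0.4] rotvec [ 0.     0.001 -0.001]
shift in target axes [ 3.2 -0.  -0.4]
```

```bash
python3 -m handwheel '0.7 2.5 0 0 0 0 0;0.7 1 0 0 0 0 0;0.7 0 0 0 0 0 0;-1 0 0 0 0 0 0;-1 0 0 0 0 0 0;-1 0 0 0 0 0 0;-1 0 0 0 0 0 0;-1 0 0 0 0 0 0;-1 0 0 0 0 0 0';python3 go.py 473 286 10 44.5
```

```text
clock: 15.7
eef_pos: [473.8, 286.7, 10.7]
tool_rot: [0.294, 1.568, 1.071]
force: [-0.5, -0.7, -1.4]
width: 57.2
t 15.7 pos [473.8 286.7  10.7] jaw 44.5 F [-0.5 -0.7 -1.4] w 57.2 q [-0.66  0.84  0.1   1.94 -0.22  0.37  0.39]
shift [ 0.7  0.1 -1.1] rotvec [-0.     0.003 -0.001]
shift in target axes [ 0.7  0.1 -1.1]
```

```bash
python3 -m handwheel '-1 -10 0 0 0 0 0;-1 -30 0 0 0 0 0;-1 -45 0 0 0 0 0;-1 -45 0 0 0 0 0;-1 -40 0 0 0 0 0;-1 0 0 0 0 0 0'; python3 go.py 598.8 16.5 180 123.1; python3 - <<'E'
from ov import *
b=get_image('scene')
cv2.imwrite('pics/t10.png',np.hstack([draw(b,'scene',[],240,180,130,120,5)]))
E
```

```text
clock: 16.3
eef_pos: [472.9, 285.5, 188.0]
tool_rot: [1.782, 1.569, 2.558]
force: [-0.1, 0.5, -1.6]
width: 56.6
t 16.3 pos [472.9 285.5 188. ] jaw 44.5 F [-0.1  0.5 -1.6] w 56.6 q [-0.73  0.56  0.2   1.85 -0.16  0.74  0.34]
shift [   7.5 -280.2  -98.5] rotvec [-1.373e+00  1.000e-03 -2.000e-03]
shift in target axes [   8.    41.4 -294.1]
```

View pics/t10.png

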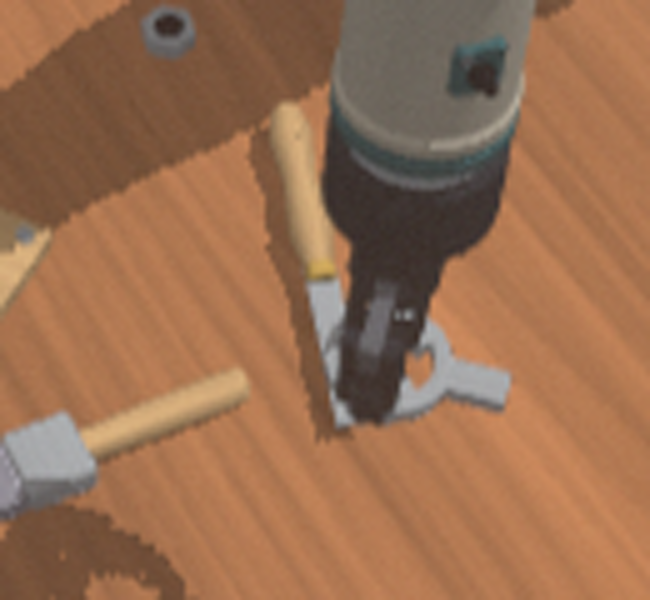

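Plate is held. Carry it to the hub.

```bash
python3 -m handwheel '-1 0 -40 -14 0 0 0;-1 0 -40 -14 0 0 0;-1 0 -40 -14 0 0 0;-1 0 -40 -14 0 0 0;-1 0 -40 -14 0 0 0;-1 0 -40 -14 0 0 0;-1 0 -40 -14 0 0 0;-1 0 0 0 0 0 0'; python3 -m handwheel '-1 0 0 0 -0.14 0 0;-1 0 0 0 -0.14 0 0;-1 0 0 0 -0.14 0 0;-1 0 0 0 -0.14 0 0;-1 0 0 0 -0.14 0 0;-1 0 0 0 -0.14 0 0;-1 0 0 0 -0.14 0 0;-1 0 0 0 -0.14 0 0;-1 0 0 0 -0.14 0 0;-1 0 0 0 -0.11 0 0'; python3 go.py 598.8 16.5 150 123.1
```

```text
clock: 17.15
eef_pos: [595.4, 9.0, 175.6]
tool_rot: [2.495, 1.549, -3.003]
force: [0.0, -0.4, -0.8]
width: 56.7
clock: 18.15
eef_pos: [582.8, 7.2, 160.7]
tool_rot: [1.008, 1.519, -3.069]
force: [-0.9, -0.4, -2.8]
width: 56.7
t 18.15 pos [582.8   7.2 160.7] jaw 126.4 F [-0.9 -0.4 -2.8] w 56.7 q [ 0.09  0.66 -0.24  1.73  0.19  0.82  1.96]
shift [  9.8 -18.9  -2.3] rotvec [ 0.058  0.027 -0.045]
shift in target axes [ 10.7 -18.5  -1. ]
```

```bash
python3 -m handwheel '-1 3 -18.5 -1 0.058 0.027 -0.045;-1 0 0 0 0 0 0;-1 0 0 0 0 0 0'; python3 go.py 598.8 16.5 140 123.1
```

```text
clock: 18.45
eef_pos: [594.5, 16.9, 153.0]
tool_rot: [1.007, 1.563, -3.126]
force: [-0.2, -1.2, -1.8]
width: 57.1
t 18.45 pos [594.5  16.9 153. ] jaw 123.2 F [-0.2 -1.2 -1.8] w 57.1 q [ 0.06  0.66 -0.21  1.75  0.19  0.76  1.9 ]
shift [13.  -3.5 -2.8] rotvec [ 0.001  0.004 -0.007]
shift in target axes [13.  -3.4 -2.7]
```

```bash
python3 -m handwheel '-1 8 -3.5 -2.8 0 0.004 -0.007;-1 5 0 0 0 0 0;-1 0 0 0 0 0 0'; python3 go.py 598.8 16.5 120 123.1; python3 - <<'E'
from ov import *
b=get_image('scene')
t=np.radians
obs=[outline(598.8,16.5,t(-147),139,30),outline(598.8,16.5,t(33),64,32)]
cv2.imwrite('pics/t11.png',np.hstack([draw(b,'scene',obs,185,170,65,85,6),draw(b,'scene',[],185,170,65,85,6)]))
E
```

```text
clock: 18.75
eef_pos: [597.6, 15.6, 137.9]
tool_rot: [1.154, 1.567, -2.979]
force: [0.2, -0.1, 0.3]
width: 57.2
t 18.75 pos [597.6  15.6 137.9] jaw 123.2 F [ 0.2 -0.1  0.3] w 57.2 q [ 0.06  0.69 -0.21  1.75  0.2   0.73  1.9 ]
shift [17.9 -1.5  0.1] rotvec [ 0.002  0.001 -0.003]
shift in target axes [17.9 -1.5  0.1]
```

View pics/t11.png

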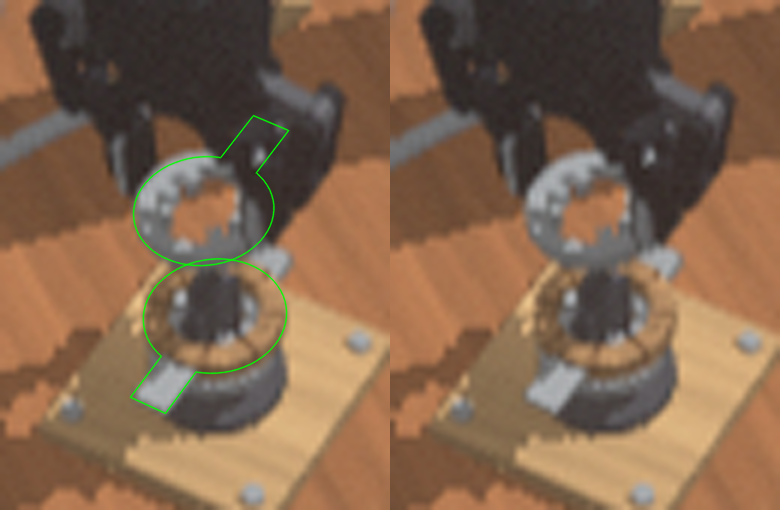

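```bash
python3 -m handwheel '-1 10 -1.5 0 0 0 -0.003;-1 8 0 0 0 0 0;-1 0 0 0 0 0 0'; python3 go.py 598.8 16.5 108 123.1
```

```text
clock: 19.1
eef_pos: [599.2, 16.1, 118.8]
tool_rot: [-0.291, 1.57, 1.86]
force: [-0.8, 0.4, -1.3]
width: 57.0
t 19.1 pos [599.2  16.1 118.8] jaw 123.2 F [-0.8  0.4 -1.3] w 57.0 q [ 0.05  0.71 -0.2   1.77  0.21  0.68  1.89]
shift [10.8  0.1  0.5] rotvec [0.002 0.001 0.   ]
shift in target axes [10.8  0.1  0.5]
```

```bash
python3 -m handwheel '-1 8 0 0.5 0 0 0;-1 6 0 0 0 0 0;-1 3 0 0 0 0 0;-1 0 0 0 0 0 0'; python3 go.py 598.8 16.5 95 123.1
```

```text
clock: 19.5
eef_pos: [598.7, 16.7, 99.9]
tool_rot: [0.164, 1.569, 2.314]
force: [-0.1, -0.5, -1.0]
width: 57.0
t 19.5 pos [598.7  16.7  99.9] jaw 123.2 F [-0.1 -0.5 -1. ] w 57.0 q [ 0.05  0.74 -0.19  1.78  0.22  0.65  1.88]
shift [ 4.9  0.  -0.2] rotvec [ 0.002  0.001 -0.   ]
shift in target axes [ 4.9  0.  -0.2]
```

```bash
python3 -m handwheel '-1 3 0 0 0 0 0;-1 2 0 0 0 0 0'; python3 go.py 598.8 16.5 95 123.1
```

```text
clock: 19.7
eef_pos: [599.1, 16.8, 94.9]
tool_rot: [-0.597, 1.57, 1.553]
force: [0.2, -0.4, -1.1]
width: 56.8
t 19.7 pos [599.1  16.8  94.9] jaw 123.2 F [ 0.2 -0.4 -1.1] w 56.8 q [ 0.05  0.75 -0.19  1.78  0.22  0.64  1.88]
shift [-0.1  0.4 -0. ] rotvec [0.002 0.001 0.001]
shift in target axes [-0.1  0.4 -0. ]
```

```bash
python3 -m handwheel '-1 3 0 0 0 0 0;-1 3 0 0 0 0 0;-1 3 0 0 0 0 0'; python3 go.py 598.8 16.5 75 123.1
```

```text
clock: 20.0
eef_pos: [599.6, 16.8, 85.7]
tool_rot: [-1.373, 1.569, 0.778]
force: [0.9, -0.4, -1.7]
width: 57.3
t 20.0 pos [599.6  16.8  85.7] jaw 123.2 F [ 0.9 -0.4 -1.7] w 57.3 q [ 0.04  0.76 -0.19  1.78  0.22  0.62  1.87]
shift [10.7  0.8  0.2] rotvec [0.002 0.    0.002]
shift in target axes [10.7  0.8  0.2]
```

```bash
python3 -m handwheel '-1 4 0 0 0 0 0;-1 2 0 0 0 0 0;-1 1 0 0 0 0 0'; python3 go.py 598.8 16.5 75 123.1
```

```text
clock: 20.3
eef_pos: [599.3, 16.7, 77.6]
tool_rot: [-1.061, 1.57, 1.09]
force: [-0.1, -0.6, -1.3]
width: 56.9
t 20.3 pos [599.3  16.7  77.6] jaw 123.2 F [-0.1 -0.6 -1.3] w 56.9 q [ 0.04  0.77 -0.18  1.79  0.23  0.6   1.87]
shift [2.6 0.6 0.1] rotvec [0.002 0.001 0.001]
shift in target axes [2.6 0.6 0.1]
```

```bash
python3 -m handwheel '-1 1.5 0.5 0 0 0 0;-1 1 0 0 0 0 0;-1 1 0 0 0 0 0'; python3 go.py 598.8 16.5 75 123.1
```

```text
clock: 20.6
eef_pos: [599.0, 16.5, 74.6]
tool_rot: [-1.143, 1.57, 1.007]
force: [-2.9, 0.5, 12.8]
width: 56.8
t 20.6 pos [599.   16.5  74.6] jaw 123.2 F [-2.9  0.5 12.8] w 56.8 q [ 0.04  0.78 -0.18  1.79  0.23  0.59  1.87]
shift [-0.4  0.1  0.1] rotvec [0.002 0.    0.001]
shift in target axes [-0.4  0.1  0.1]
```

Seated at the expected height with 13 N contact. Release and lift.

```bash
python3 -m handwheel '0.7 0 0 0 0 0 0;0.7 0 0 0 0 0 0;0.7 0 0 0 0 0 0;0.7 0 0 0 0 0 0'; python3 -m handwheel '0.7 -8 0 0 0 0 0;0.7 -20 0 0 0 0 0;0.7 -40 0 0 0 0 0;0.7 -45 0 0 0 0 0;0.7 -45 0 0 0 0 0;0.7 -20 0 0 0 0 0'; python3 -m handwheel '0.7 0 0 45 0 0 0;0.7 0 0 45 0 0 0;0.7 0 0 45 0 0 0;0.7 0 0 45 0 0 0;0.7 0 0 0 0 0 0;0.7 0 0 0 0 0 0'; python3 - <<'E'
from ov import *
b=get_image('scene');a=get_image('top')
t=np.radians
obs=[outline(598.8,16.5,t(33),64,32),outline(598.8,16.5,t(-147),74,30)]
cv2.imwrite('pics/t12.png',np.hstack([draw(b,'scene',obs,195,190,55,80,7),draw(b,'scene',[],195,190,55,80,7)]))
cv2.imwrite('pics/t13.png',np.hstack([draw(a,'top',obs,260,135,60,75,6),draw(a,'top',[],260,135,60,75,6)]))
E
```

```text
clock: 21.0
eef_pos: [599.8, 16.6, 75.3]
tool_rot: [-1.751, 1.568, 0.399]
force: [0.5, -0.3, 0.4]
width: 72.5
clock: 21.6
eef_pos: [597.0, 16.4, 258.2]
tool_rot: [0.806, 1.565, 2.957]
force: [0.4, 0.1, -0.0]
width: 72.3
clock: 22.2
eef_pos: [499.3, 171.4, 267.3]
tool_rot: [-1.887, 1.559, 0.261]
force: [0.2, -0.2, 0.7]
width: 72.5
```

View pics/t12.png

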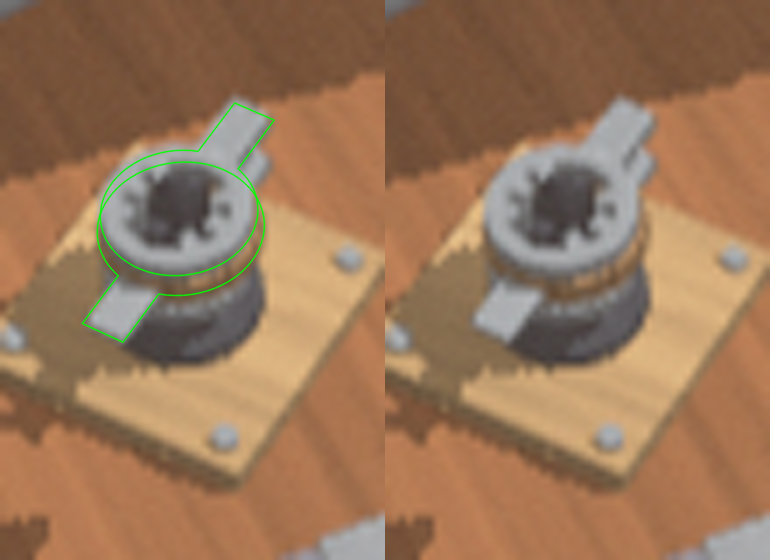

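View pics/t13.png

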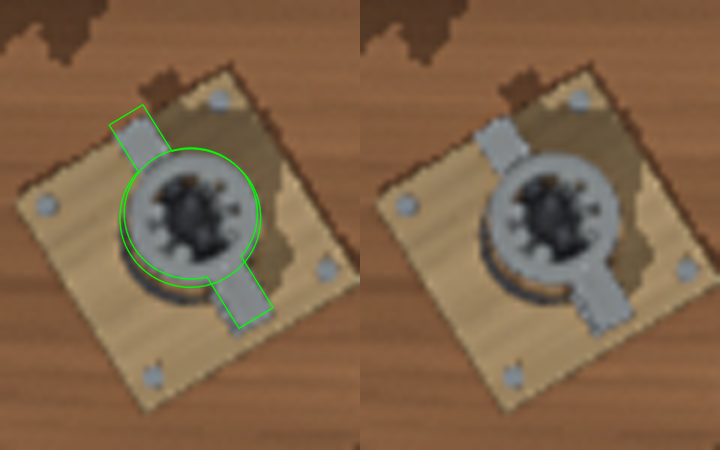

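```bash
python3 -c "
from cell import ctrl
print(ctrl.read_state()['qd'].round(3)); print(ctrl.finish_job())"
```

```text
[ 0.023  0.011  0.019 -0.003  0.01  -0.002 -0.001]
the job is handed in; nothing more can be done
None
```

I put the friction disc on the hub with its tab opposite the fitted plate's, then the loose steel plate on top with its tab the same way as the fitted plate's. I handed the job in at about 22 s; it reports no verdict.

- **Seating:** Both parts bottomed out at the tool heights I expected. The underside came out at about 50 mm for the disc (8 N contact) and about 64 mm for the plate (13 N contact).
- **Final pictures:** After I let go and moved clear, both views showed the two parts flat and concentric on the hub with the tabs the right way round.
- **Disagreements:** My model outlines sat about 1 mm off in the scene view and about 3 mm off in the top view. I put this down to camera calibration (good to about 2 mm), and it is within the 10 mm allowed. The gripper width also read 2 to 3 mm less than the real part sizes, with no effect on the grasps.

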